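Run the hold-to-test check on a rod electrode

TASK

Check the chromed rod electrode that lies in the bench tester: press the tester's green power key, then the white channel key, then the amber arming key, one at a time, each fully down and let up again before the next. Then turn the black spring-return test dial clockwise past its first and second clicks to the third position (three amber dots) and keep it there for the reading: the program finishes while the fingers still hold the dial against its spring. Leave the electrode in its cradle and do not disturb the things around the tester.

Things in the scene. Friction and masses are not known exactly. Their poses are not given: they have to be found in the camera images.
- tester: ivory desk instrument, 240 mm wide (own y), 150 deep (own x), fixed. Origin: centre of its underside; front faces own -x, left is +y. Control deck 50 mm above the table; back ridge 62 mm high, its brass contacts carry the electrode (top at 86 mm). Front row, left to right: green, white, amber key; behind them a sloping display up to 65 mm high; at the right the dial, 74 mm from the amber key
- green_key (a joint): travel of the green power key (white power sign): 0 up, 0.004 m fully down; a spring lifts it again. It needs 1.5 N to start and 5 N to be fully down.
- white_key (a joint): travel of the white channel key (grey rod sign), same make as the green key
- amber_key (a joint): travel of the amber arming key (black flash sign), same make as the green key
- green_key_top (a point): centre of the top of the green key's 18 mm square cap, 58.5 mm above the table when up; it moves straight down with the key. A 3 mm high frame of 27 mm surrounds the cap and stays below its top even when the key is fully down
- white_key_top (a point): the same point on the white key, 40 mm to the right of the green one
- amber_key_top (a point): the same point on the amber key, 40 mm to the right of the white one
- test_dial (a joint): dial angle, rad: 0 at rest (pointer at open white ring), grows clockwise seen from above, vertical axis; clicks at 0.4 (one dot), 0.8 (two dots), 1.2 (third position, three amber dots), end stop at 1.32. A spring turns it back to 0 from everywhere, also from the clicks: 0.10 N m at rest, 0.21 N m at the third position; between clicks up to 0.07 N m more or less
- dial_knob: the dial's black finger bar, 42 x 13 mm, upright parallel sides. Origin: on the dial's axis, 51.6 mm above the table; own x points along the bar to the white pointer line, z up; it turns with the dial (clockwise lowers its yaw). The bar spans 3 to 30 mm above the origin; under it a round skirt 4 mm high, 46 mm across. Good grip: fingers closing across the 13 mm, TCP 25 mm above the origin
- rod_in_cradle: chromed rod electrode, 20 mm thick, 117 mm long along its own y, loose in the two brass contacts on the tester's back ridge. Origin: middle of its underside, 66 mm above the table
- tray: stainless instrument tray 122 x 197 x 22 mm, fixed, right of the tester; bystander. Origin: centre of its underside
- rod_waiting: second chromed rod electrode, 20 x 117 x 20 mm, loose in the tray; bystander. Origin: centre of its underside
- clip_red: red clip electrode, 14 x 52 x 15 mm, loose in the tray; bystander. Origin: centre of its underside
- clip_blue: blue clip electrode, 14 x 52 x 15 mm, loose in the tray; bystander. Origin: centre of its underside
- balm_tin: round tin with a yellow lid, 65 mm across, 29 mm high, loose behind the tester; bystander. Origin: centre of its underside
- oil_dropper: brown dropper bottle, 34 mm across, 102 mm high, loose behind the tester; bystander. Origin: centre of its underside
- ampoule_box: small white carton, 32 x 78 x 20 mm, loose behind the tester; bystander. Origin: centre of its underside
- timer: round mint-green countdown timer, 64 mm across, 38 mm high, loose left of the tester; bystander. Origin: centre of its underside

How it is judged:
On the way, in this order (a step that is already met when the one before it is completed fails the run):
1. the green key is pressed fully down (3.2 mm or more of its 4 mm), the other keys up and the dial at rest (value of joint green_key above 0.0032 m and value of joint each of white_key, amber_key below 0.001 m and value of joint test_dial below 0.15 rad), for 0.1 s.
2. then the white key is pressed fully down, the other keys up and the dial at rest (value of joint white_key above 0.0032 m and value of joint each of green_key, amber_key below 0.001 m and value of joint test_dial below 0.15 rad), for 0.1 s.
3. then the amber key is pressed fully down, the other keys up and the dial at rest (value of joint amber_key above 0.0032 m and value of joint each of green_key, white_key below 0.001 m and value of joint test_dial below 0.15 rad), for 0.1 s.
4. then, with all keys up, the dial is turned to its third position (1.08 rad or more) (value of joint test_dial above 1.08 rad and value of joint each of green_key, white_key, amber_key below 0.001 m), for 0.2 s.
At the end, for the whole second after the job is handed in: The fingers still hold the dial (more than 1 N on its bar) at its third position, at rest within 0.12 rad before the third click or anywhere up to the stop; all three keys are up; the electrode lies in its cradle within 15 mm of where it lay (all of step 4 and velocity of joint test_dial between -0.2 and 0.2 rad/s and contact force between the fingers and dial_knob above 1 N and z of rod_in_cradle in the frame of tester between 0.063 and 0.069 m and distance of rod_in_cradle from where it was at the start of the episode below 0.015 m); the arm keeps its last pose, push and grip.
It fails at once if two keys are pressed at once (value of joint each of green_key, white_key above 0.002 m or value of joint each of white_key, amber_key above 0.002 m or value of joint each of green_key, amber_key above 0.002 m).
It fails at once if the electrode is pushed more than 15 mm or out of its cradle (distance of rod_in_cradle from where it was at the start of the episode above 0.015 m).
It fails at once if a bystander is pushed more than 25 mm (distance of any of rod_waiting, clip_red, clip_blue, balm_tin, oil_dropper, ampoule_box, timer from where it was at the start of the episode above 0.025 m).
It also fails if it takes over 48 s, if anything falls off the work surface, if the arm or the gripper's body presses on something with over 40 N, if the wrist force passes 120 N, or if a joint passes its speed limit or range.

ROBOT

A 7-joint arm with a two-finger parallel gripper is mounted at the origin on a cart in front of the work surface, level with it; the furniture and walls round the work are solid. World frame = base frame: x ahead of the robot, y to its left, z up, the work surface at z = 0. Lengths are in m, angles in rad, forces in N, time in s.
With the tool pointing down it reaches from about 0.425 to 0.95 m from the base axis. Payload 4.7 kg.
Tool frame: the origin (TCP) lies between the finger pads, 19 mm behind the fingertips; this is the grasp point; z points along the fingers, x is the direction in which the jaws open and shut, and the axes are right-handed (so a half turn about z gives the same grasp; the last joint's range is limited). The gripper opens to 85 mm and grips with 20 to 120 N. Pads are 22 mm wide; open, the fingers measure 114 mm over their backs; the gripper's body (76 mm by 85 mm) begins 54 mm behind the grasp point. The pads swing forward as they close: fully open they stand 13 mm farther back than shut.
Start: joints at [1.119, 0.469, -0.049, 1.532, 0.024, 1.141, -0.082], TCP at [0.277, -0.616, 0.25] pointing down, gripper open.
Joint ranges: [-2.59, 2.59], [-0.33, 1.99], [-1.39, 1.29], [0.1, 2.45], [-1.04, 4.18], [0.21, 1.99], [-2.66, 2.66]. Speed limits (rad/s): [2.57, 2.57, 3.14, 3.14, 3.14, 3.14, 3.14].

INTERFACE

Orientations are given as [roll, pitch, yaw] about the fixed x, y, z axes, in that order (R = Rz(yaw) Ry(pitch) Rx(roll)).
In Python, from plant import robot gives the robot as it stands. Calls block until the motion is done:
- robot.goto(position, orientation): joint-space move of the TCP to a pose.
- robot.move_straight(position, vel=0.15, attitude=None, contact_N=None): straight line of the TCP; attitude=None keeps the orientation; vel is the mean speed in m/s. With contact_N (N) it stops when the force on the tool has changed by that much, and returns True; else False.
- robot.move_joints(angles): joint-space move.
- robot.grip(opening, strength=None): opening from 0.0 (shut) to 1.0 (fully open); strength is the grip in N (None keeps the last); returns when the fingers have stopped.
- robot.sleep(seconds).
- robot.inverse_kinematics(position, orientation): joint angles nearest the present ones, or None.
- robot.sense(): the state.
- robot.grab_frame(name): name is "side" or "top" or "wrist"; returns a dict with "image" (420x560x3 uint8, red, green, blue), "range_z" (420x560 float32, m along the optical axis (not along the pixel's ray), 0 where there is no reading), "fx", "fy", "cx", "cy" (pixels), "dist_coeffs" ([k1, k2, p1, p2, k3] as OpenCV has them; the pictures are not rectified), "R" (3x3) and "t" (3): a world point X has camera coordinates R X + t. Camera axes: x right, y down, z forward; pixel columns grow to the right and rows downward; lengths in m; the calibration is good to about 2 mm. A picture is of the moment at which its call begins.
A pose or a line that the arm cannot do raises robot.IKError and nothing moves.
- robot.close_job(): hands the job in, once; it reports no verdict.
The state is a dict: "t": time; "joint_pos": joint angles; "joint_velocities": joint speeds; "effort": joint torques, N m; "tcp_pos": TCP position; "tcp_rot": TCP orientation; "wrist_force": force on the tool from outside, world axes, zero at the start; "torque": the same for the moment, N m; "opening": opening from 0.0 (shut) to 1.0 (fully open).
Only numpy, scipy, OpenCV 4.12 (cv2) and the standard library are available. Lean on these libraries where they do the work, as an engineer would, in place of code of your own. Each camera call takes 0.05 s, during which the arm holds its last target. There are 200 camera calls.

## Working session

There is one attempt and no reset: what is moved stays moved. The work goes in short steps, each a Python script; the robot and the scene stay as the last script left them, time stands still between calls to the robot, and variables do not carry over. Pictures are saved under pics/ and viewed, about 8 in all and at most 12, crops included, and the job is handed in when it is done.

```bash
mkdir -p pics; ls
cat > h.py <<'E'
import numpy as np, cv2, pickle
from plant import robot
def snap(name,tag):
    f=robot.grab_frame(name); pickle.dump(f,open(f'pics/{tag}.pkl','wb'))
    cv2.imwrite(f'pics/{tag}.png',f['image'][:,:,::-1]); return f
def load(tag): return pickle.load(open(f'pics/{tag}.pkl','rb'))
def ray(f,u,v):
    K=np.array([[f['fx'],0,f['cx']],[0,f['fy'],f['cy']],[0,0,1]])
    p=cv2.undistortPoints(np.array([[[u,v]]],float),K,np.array(f['dist_coeffs'],float))[0,0]
    R=np.array(f['R']);t=np.array(f['t'])
    return -R.T@t, R.T@np.array([p[0],p[1],1.])
def deproj(f,u,v):  # from depth, median 3x3
    o,d=ray(f,u,v); z=f['range_z'][int(v)-1:int(v)+2,int(u)-1:int(u)+2]; z=z[z>0]
    return o+d*np.median(z) if len(z) else None
def tri(obs):
    A=np.zeros((3,3));b=np.zeros(3)
    for f,u,v in obs:
        o,d=ray(f,u,v); d=d/np.linalg.norm(d); P=np.eye(3)-np.outer(d,d); A+=P;b+=P@o
    X=np.linalg.solve(A,b)
    return X,[np.linalg.norm(np.cross(X-ray(f,u,v)[0],ray(f,u,v)[1]/np.linalg.norm(ray(f,u,v)[1]))) for f,u,v in obs]
def atz(f,u,v,z):
    o,d=ray(f,u,v); return o+d*(z-o[2])/d[2]
E
python3 - <<'E'
from h import *
a=snap('top','top0')['image'];b=snap('side','side0')['image']
cv2.imwrite('pics/both0.png',np.vstack([a,b])[:,:,::-1])
for k in('top0','side0'):
    f=load(k);print(k,-np.array(f['R']).T@f['t'],f['fx'])
E
```

```text
pics
top0 [ 0.30610041 -0.13435179  1.20924167] 397.74236551021676
side0 [ 0.40564968 -1.02533035  0.87528736] 513.8022100805568
```

View pics/top0.png

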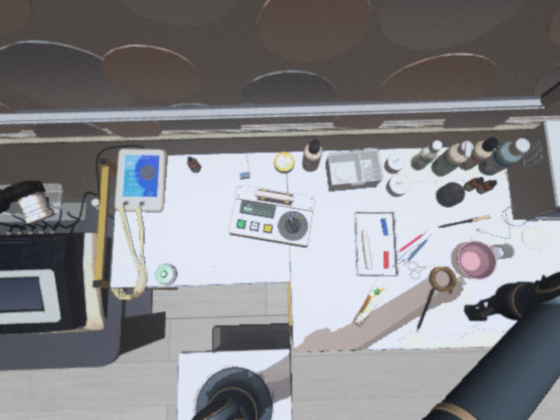

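View pics/side0.png

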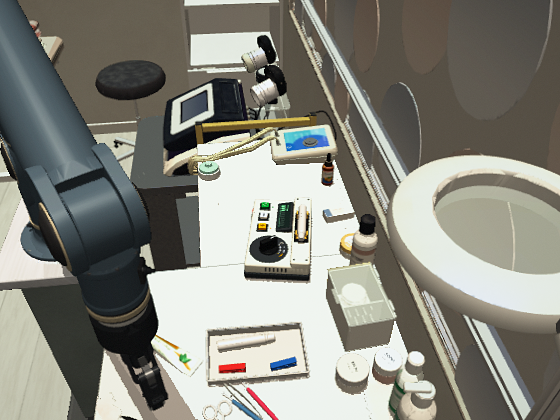

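Top view: tester keys at about (241,224), (255,226), (268,228), dial (292,225), tray (375,243). Side view: keys at about (265,206..227), dial (268,246). I'll enlarge both.

Run:
```python
from h import *
a=load('top0')['image'][180:250,225:325];b=load('side0')['image'][190:285,235:325]
a=cv2.resize(a,None,fx=7,fy=7,interpolation=cv2.INTER_CUBIC)[:, :700]
cv2.imwrite('pics/ca.png',a[:,:,::-1])
b=cv2.resize(b,None,fx=6,fy=6,interpolation=cv2.INTER_CUBIC)
cv2.imwrite('pics/cb.png',b[:,:,::-1])
f=load('top0')
for n,u,v in[('g',241,224),('w',255,226),('a',268,228),('d',292,225)]: print(n,deproj(f,u,v))
```

```text
g [ 0.50631118 -0.02843742  0.05804089]
w [ 0.49911958 -0.06935341  0.05800498]
a [ 0.4921113  -0.10725839  0.05748919]
d [ 0.49509078 -0.17698225  0.07995157]
```

View pics/ca.png

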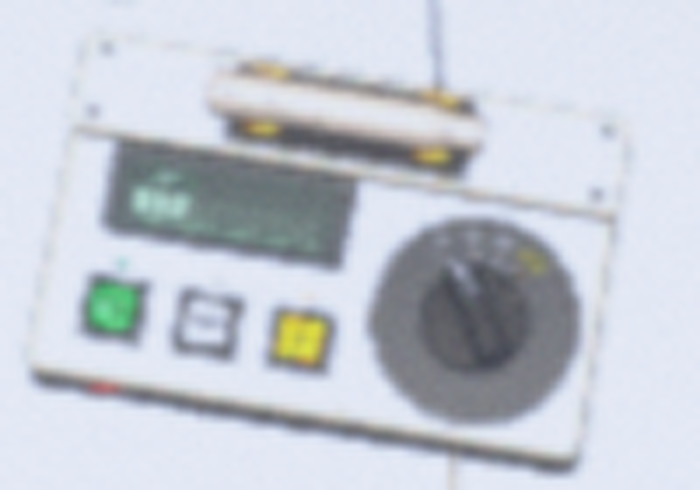

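View pics/cb.png

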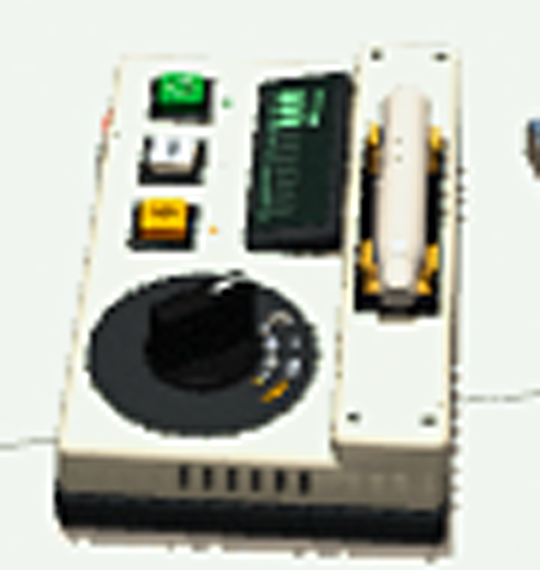

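Top crop: green (112,306), white (207,322), amber (301,339), dial disc centre (475,320), bar running from the pointer at (453,265) to (488,362). Side crop: cap tops at (183,88), (172,152), (165,216), dial bar around (205,315). I'll triangulate and then look with the wrist camera.

Run:
```python
from h import *
T=load('top0');S=load('side0')
ct=lambda u,v:(T,225+(u+.5)/7-.5,180+(v+.5)/7-.5)
cs=lambda u,v:(S,235+(u+.5)/6-.5,190+(v+.5)/6-.5)
for n,a,b in[('g',(112,306),(183,86)),('w',(207,322),(172,150)),('a',(301,339),(165,214))]:
    X,e=tri([ct(*a),cs(*b)]);print(n,X.round(4),np.round(e,4),atz(*ct(*a),.0585).round(4))
print('disc',atz(*ct(475,320),.051)); p,q=atz(*ct(453,265),.08),atz(*ct(488,362),.08);print(p,q,np.arctan2(*(p-q)[1::-1]))
print(robot.sense()['tcp_pos'],robot.sense()['tcp_rot'])
for y in(-1.75,-0.18,1.39):
    print(y,robot.inverse_kinematics([.46,-.1,.25],[np.pi,0,y]))
```

```text
g [ 0.5089 -0.027   0.0561] [0.0001 0.0001] [ 0.5084 -0.0272  0.0585]
w [ 0.5004 -0.0667  0.0554] [0.0005 0.0005] [ 0.5004 -0.0669  0.0585]
a [ 0.4926 -0.1059  0.0556] [0.0002 0.0002] [ 0.492  -0.106   0.0585]
disc [ 0.49904454 -0.17930645  0.051     ]
[ 0.51745006 -0.16997616  0.08      ] [ 0.47665218 -0.18284348  0.08      ] 0.30551709038105873
[ 0.27673752 -0.61511167  0.24907428] [ 3.14149723e+00  1.75531568e-03 -1.14799501e+00]
-1.75 [ 0.40803655  0.1521579  -0.31439183  1.98543039  0.05530679  1.01204407
 -1.68229504]
-0.18 [ 0.61416033  0.17514019 -0.5469855   1.97516462  0.10662651  1.01897402
 -0.1620532 ]
1.39 [ 0.81421707  0.21155637 -0.78148949  1.96607332  0.1732888   1.0309038
  1.34425994]
```

Run:
```python
from h import *
S=load('side0')
for u,v in[(410,235),(480,165),(470,310),(555,330)]: print('lamp',deproj(S,u,v))
robot.goto([.47,-.12,.26],[np.pi,0,1.366])
robot.grip(0)
f=snap('wrist','w1'); s=robot.sense()
print(s['t'],s['tcp_pos'],s['joint_pos'],s['opening'],-np.array(f['R']).T@f['t'])
```

```text
lamp [ 0.55050705 -0.74348737  0.60002327]
lamp [ 0.64706575 -0.66238697  0.60381806]
lamp [ 0.57568762 -0.81266828  0.58604942]
lamp [ 0.63122535 -0.83803874  0.58410979]
2.8417 [ 0.47000556 -0.11994497  0.26001385] [ 0.8233266   0.22348519 -0.75810562  1.92526238  0.17562843  1.05940063
  1.3572389 ] -0.0005926872814304356 [ 0.39665941 -0.10402197  0.38463889]
```

View pics/w1.png

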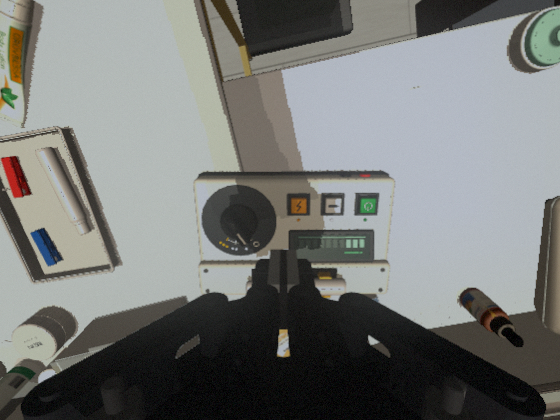

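Wrist view: amber (298,205), white (333,205), green (368,205), dial disc around (238,220). The tester is unobstructed. I'll enlarge it.

Run:
```python
from h import *
a=load('w1')['image'][170:270,190:400]
cv2.imwrite('pics/cw.png',cv2.convertScaleAbs(cv2.resize(a,None,fx=3.8,fy=3.8,interpolation=cv2.INTER_CUBIC),alpha=1.6)[:,:,::-1])
```

```text
(no output)
```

View pics/cw.png

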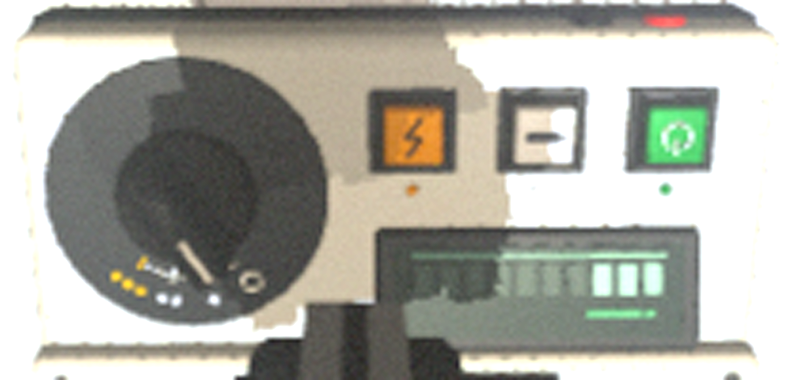

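Run:
```python
from h import *
T=load('top0');W=load('w1')
ct=lambda u,v:(T,225+(u+.5)/7-.5,180+(v+.5)/7-.5)
cw=lambda u,v:(W,190+(u+.5)/3.8-.5,170+(v+.5)/3.8-.5)
for n,a,b in[('g',(112,306),(678,138)),('w',(207,322),(545,137)),('a',(301,339),(414,137)),('disc',(475,320),(187,191))]:
    X,e=tri([ct(*a),cw(*b)]);print(n,X.round(4),np.round(e,4),atz(*cw(*b),.0585 if n!='disc' else .051).round(4))
c=atz(*cw(187,191),.051);r=atz(*cw(251,281),.051);print('ring yaw',np.arctan2(*(r-c)[1::-1]))
p,q=atz(*cw(180,243),.0816),atz(*cw(210,283),.0816);print('line',p,q,np.arctan2(*(q-p)[1::-1]), 'axis->tip',np.arctan2(*(q-c)[1::-1]),np.linalg.norm((q-c)[:2]))
# depth: top of bar points
H,Wd=W['range_z'].shape;P=[]
for v in range(180,260):
  for u in range(195,275):
    z=W['range_z'][v,u]
    if z>0:
      o,d=ray(W,u,v);P.append(o+d*z)
P=np.array(P);B=P[(abs(P[:,2]-.081)<.004)&(np.hypot(P[:,0]-c[0],P[:,1]-c[1])<.03)]
print(len(B),B.mean(0),B[:,2].std())
r=cv2.minAreaRect((B[:,:2]*1000).astype(np.float32));print(r); w,v=np.linalg.eigh(np.cov(B[:,:2].T));print(np.arctan2(v[1,1],v[0,1]))
```

```text
g [ 0.5074 -0.0285  0.0665] [0.0007 0.0007] [ 0.5107 -0.0272  0.0585]
w [ 0.4987 -0.0677  0.0691] [0.0002 0.0002] [ 0.5022 -0.0667  0.0585]
a [ 0.4898 -0.106   0.0726] [0.0004 0.0004] [ 0.4941 -0.1057  0.0585]
disc [ 0.4991 -0.1792  0.051 ] [0.0001 0.0001] [ 0.4992 -0.1792  0.051 ]
ring yaw 0.35653614780780546
line [ 0.50491583 -0.17822087  0.0816    ] [ 0.51894712 -0.1727132   0.0816    ] 0.374048241456295 axis->tip 0.3171848099097034 0.02075863249963228
435 [ 0.49948782 -0.17954353  0.08170846] 0.0013365250677722673
((500.4416198730469, -180.1167755126953), (41.40654754638672, 13.31406021118164), 22.93453025817871)
-2.734997552201322
```

Bar axis (0.4995, −0.1795), bar yaw ≈0.39, and bar top at 81.7 mm all agree with the sheet. Key positions agree within 2 mm. Pressing green now.

```bash
cat >> h.py <<'E'
K=dict(g=(.5095,-.0272),w=(.501,-.0668),a=(.493,-.1058))
Y=1.366
def press(k):
    x,y=K[k]; robot.goto([x,y,.098],[np.pi,0,Y])
    f0=robot.sense()['wrist_force'][2]
    hit=robot.move_straight([x,y,.0715],vel=.03,contact_N=9)
    robot.sleep(.3); s=robot.sense()
    print(k,hit,s['tcp_pos'],'dF',s['wrist_force'][2]-f0,s['t'])
    return s
def up(k): 
    x,y=K[k]; robot.move_straight([x,y,.098],vel=.1); s=robot.sense();print('up',s['wrist_force'],s['t'])
E
python3 - <<'E'
from h import *
press('g')
snap('side','s_g')
E
```

```text
g True [ 0.50937716 -0.02741283  0.07327378] dF 5.984197684099829 4.7167
```

Run:
```python
from h import *
def deeper(k):
    s=robot.sense();x,y=K[k];robot.move_straight([x,y,s['tcp_pos'][2]-.001],vel=.02,contact_N=12);robot.sleep(.3)
    s=robot.sense();print('deeper',s['tcp_pos'][2],s['wrist_force'],s['t'])
deeper('g');up('g');robot.sleep(.3)
press('w');deeper('w');up('w');robot.sleep(.3)
press('a');deeper('a')
snap('side','s_a');up('a');robot.sleep(.2)
snap('side','s_up')
a=np.hstack([cv2.resize(load(k)['image'][185:270,230:330],None,fx=2.6,fy=2.6,interpolation=cv2.INTER_CUBIC) for k in('s_g','s_a','s_up')])
cv2.imwrite('pics/press.png',a[:,:,::-1])
```

```text
deeper 0.07316351358211981 [-3.67006638 -1.6971897  11.51075597] 5.3167
up [0.03885383 0.32331818 0.10923306] 5.725
w True [ 0.50091352 -0.06658151  0.07330176] dF 6.261593397663243 7.4
deeper 0.07317008045677964 [-3.74761385  0.44406791 11.17235348] 7.95
up [ 0.46694124 -0.20515137 -0.29524874] 8.3583
a True [ 0.49287401 -0.10558811  0.07326839] dF 5.094116061522046 10.0333
deeper 0.07317220706473423 [-3.90701632  0.2756566  11.71974811] 10.5833
up [ 0.17907421 -0.40375918 -0.39941891] 11.0417
```

View pics/press.png

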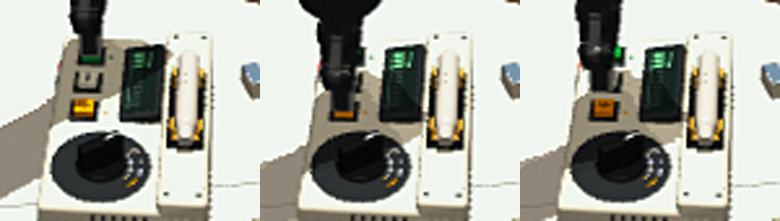

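All three keys bottomed out with tips at 54.2 mm and a stiff force rise. They came back up, and the electrode is undisturbed. Next I'll grip the dial.

Run:
```python
from h import *
C=[.4995,-.1795]; y0=.39+np.pi/2
robot.move_straight([.493,-.1058,.13],vel=.15)
robot.goto(C+[.13],[np.pi,0,y0]); robot.grip(.42,80)
hit=robot.move_straight(C+[.077],vel=.08,contact_N=8)
s=robot.sense();print(hit,s['tcp_pos'],s['tcp_rot'],s['wrist_force'],s['t'])
if not hit:
    robot.grip(0,80); s=robot.sense();print(s['opening'],s['tcp_pos'],s['tcp_rot'],s['wrist_force'],s['torque'],s['t'])
snap('side','s_d')
for k in(1.25,.6): print(robot.inverse_kinematics(C+[.077],[np.pi,0,y0-k]))
cv2.imwrite('pics/sd.png',cv2.resize(load('s_d')['image'][150:280,210:340],None,fx=4,fy=4,interpolation=cv2.INTER_CUBIC)[:,:,::-1])
```

```text
False [ 0.49984947 -0.17934651  0.07715521] [3.14109748e+00 1.40467830e-04 1.96109169e+00] [ 0.85313654 -0.43555593  0.16749173] 13.5667
0.13568874338205136 [ 0.50036514 -0.18062421  0.07784547] [3.14049232e+00 2.48299156e-03 1.96027019e+00] [ 0.43990812 -3.16640269  3.95281296] [-0.58216761 -0.10151237  0.15311407] 13.9
[ 0.63897145  0.50579489 -0.47687041  2.00745841  0.34924586  0.70744713
  0.65527158]
[ 0.75841684  0.54348611 -0.63663997  2.00085754  0.47040538  0.74541694
  1.19745168]
```

View pics/sd.png

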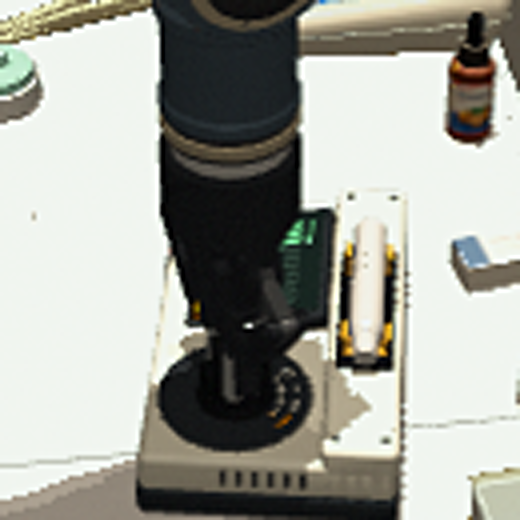

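Gripped cleanly: opening 0.136, small forces. Turning clockwise.

Run:
```python
from h import *
C=[.4998,-.1800,.0772]; y0=.39+np.pi/2
for a in np.linspace(.2,1.2,6):
    try: robot.move_straight(C,vel=.1,attitude=[np.pi,0,y0-a])
    except robot.IKError as e: print(e); break
    s=robot.sense();print(round(a,2),'act',round(y0-s['tcp_rot'][2],3),s['tcp_pos'].round(4) if hasattr(s['tcp_pos'],'round') else s['tcp_pos'],np.round(s['wrist_force'],1),np.round(s['torque'],2),round(s['opening'],3),s['t'])
snap('wrist','w_d');snap('side','s_d2')
a=cv2.resize(load('s_d2')['image'][180:280,230:330],None,fx=4,fy=4,interpolation=cv2.INTER_CUBIC)
b=cv2.resize(load('w_d')['image'][100:300,180:380],(400,400),interpolation=cv2.INTER_CUBIC)
cv2.imwrite('pics/turn.png',cv2.convertScaleAbs(np.hstack([a,b]),alpha=1.5)[:,:,::-1])
```

```text
0.2 act 0.197 [ 0.5004 -0.1805  0.0778] [ 0.4 -2.9  6.3] [-0.67 -0.03  0.06] 0.131 14.3
0.4 act 0.396 [ 0.5004 -0.1805  0.0778] [ 0.6 -3.1  7.1] [-0.65  0.07  0.14] 0.132 14.65
0.6 act 0.596 [ 0.5004 -0.1804  0.0778] [-1.1 -3.3  6.8] [-0.58 -0.05  0.14] 0.134 15.0
0.8 act 0.796 [ 0.5005 -0.1803  0.0778] [-0.6 -3.4  7.6] [-0.6  -0.    0.18] 0.132 15.35
1.0 act 0.995 [ 0.5005 -0.1803  0.0778] [-0.3 -3.1  6.5] [-0.52 -0.02  0.18] 0.13 15.7
1.2 act 1.195 [ 0.5006 -0.1803  0.0778] [ 0.1 -4.   7.8] [-0.51 -0.05  0.22] 0.135 16.05
```

View pics/turn.png

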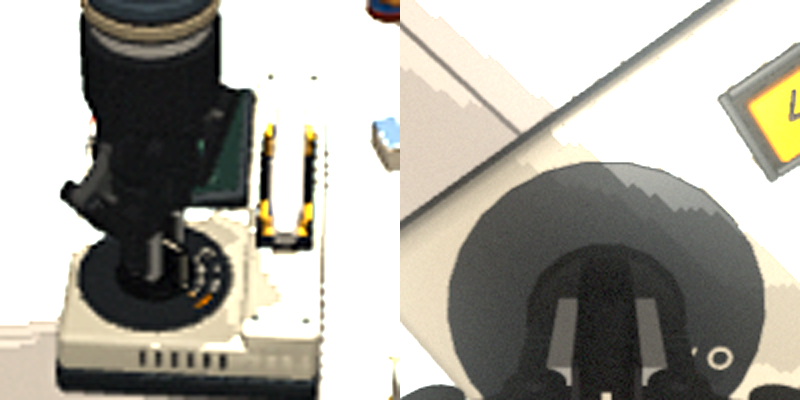

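Run:
```python
from h import *
W=load('w_d');r=atz(W,340,279,.051);c=np.array([.4995,-.1795]);d=r[:2]-c;print('ring',r,np.arctan2(d[1],d[0]))
C=[.4998,-.1800,.0772]; y0=.39+np.pi/2
robot.move_straight(C,vel=.1,attitude=[np.pi,0,y0-1.24])
for i in range(3):
    robot.sleep(.4);s=robot.sense();print('act',y0-s['tcp_rot'][2],np.round(s['wrist_force'],1),np.round(s['torque'],2),s['opening'],s['t'])
f=snap('wrist','w_e');snap('side','s_e')
a=cv2.resize(load('s_e')['image'][180:280,230:330],None,fx=4,fy=4,interpolation=cv2.INTER_CUBIC)
b=cv2.resize(f['image'][200:300,230:330],None,fx=4,fy=4,interpolation=cv2.INTER_CUBIC)
cv2.imwrite('pics/end.png',np.hstack([a,cv2.convertScaleAbs(b,alpha=2.5)])[:,:,::-1])
```

```text
ring [ 0.53414095 -0.16654969  0.051     ] 0.3577567819256394
act 1.2349498282390883 [ 0.3 -2.3  6.8] [-0.54 -0.07  0.3 ] 0.13263924924993445 16.8
act 1.2349780216857755 [-0.6 -2.4  7.8] [-0.56 -0.08  0.29] 0.1321986652816142 17.2
act 1.235048591363203 [-0.5 -2.6  7. ] [-0.55 -0.06  0.2 ] 0.13454997575972905 17.6
```

View pics/end.png

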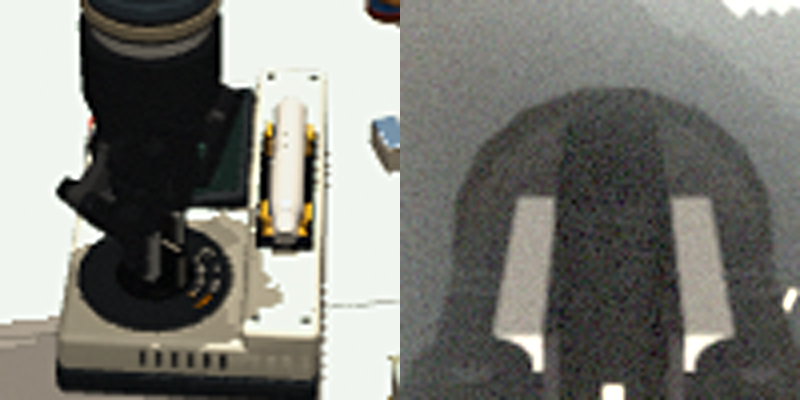

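The bar sits square between the pads, and the tool has turned 1.235 rad. The rest-yaw estimates of 0.36–0.40 put the dial at 1.20–1.25, inside the 1.08–1.32 range. Handing in.

```bash
python3 -c "
from h import *
robot.close_job()"
```

```text
the job is handed in; nothing more can be done
```

I pressed the green, white and amber keys one after another. Then I gripped the dial bar at 80 N, turned it clockwise to the third position and handed the job in at about 17.7 s with the fingers still holding it. No verdict was reported.

- **Keys:** each stopped with the fingertips at about 54.2 mm, against an expected 54.5 mm, at about 11 N where 5 N is enough. The wrist force went back to about zero after each one.
- **Dial:** it stands at an estimated 1.20–1.25 rad, from the tool rotation and the spread of my rest-angle measurements. The last image shows the bar square between the pads. The wrist moment read 0.20–0.30 N m, against the expected 0.21 N m plus click variation.
- **Surroundings:** the last side view shows the electrode in its cradle. I had no contact away from the keys and the dial, but I did not measure the bystanders again.
- **Disagreements:** combining the top and wrist views put the key heights 8–14 mm too high, because the baseline was poor. I used the top and side views, the depth reading and the contact heights instead, which agreed with the text within about 3 mm. Estimates of the dial's rest angle ranged from 0.31 to 0.41 rad. The 0.31 came from the coarse top view and I set it aside.

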